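# Fit up a mounting plate and a pin lug for welding

## Task

Fit up the two loose steel pieces for welding: push the plate with two holes along the fixture table until its long back edge lies tight along the fence and its end is tight against the stop on the fence, and push the lug along until its straight side is tight along the fence too and its square end butts against the plate's free end. Only push them with the fingers: they stay flat on the fixture table and are never picked up. Leave all the other tools and parts where they are.

Things in the scene. Friction and masses are not known exactly. Their poses are not given: they have to be found in the camera images.
- fixture: Fixed dark steel fixture table, its top at z = 0.020, carrying the fence: a straight steel bar 30 mm high, 30 thick, 480 long. Origin: bench level, under the fence's front face. x points away from the robot, square to the fence (face at x = 0), y along it (bar -245 to +235 mm). Table: x -230 to +130, y -270 to +250 mm. Two open toggle clamps 95 mm high stand over 45 mm behind the face.
- stop: Fixed aluminium saddle stop, 28 mm wide, astride the fence near its +y end; it stands 62 mm out in front of the fence, 40 mm above the fixture table. Origin: the inner corner where the fence's front face and the stop's face meet, on the fixture table's top. Axes as the fixture's: the fence's face is the plane x = 0, the stop's face y = 0, looking to -y.
- plate: Loose bright steel plate with two 22 mm holes, 80 (x) by 100 (y) by 12 mm thick, 0.5 to 0.85 kg, flat on the fixture table. Origin: centre of its underside. Starts in front of the fence, on the -y side of the stop, up to 0.3 rad out of line. Its +x edge (long) goes to the fence, its +y end to the stop; its -y end is the free end.
- plate_back_stop (a point): Plate corner between its fence edge and its stop end (+40, +50 mm in the plate's frame), at half thickness.
- plate_back_free (a point): Plate corner between its fence edge and its free end (+40, -50 mm in the plate's frame), at half thickness.
- lug: Loose bright steel lug, 50 (x) by 75 (y) by 12 mm thick, square end at +y, round end (radius 25) at -y, with a bushing 30 mm across, 12 mm higher, at (0, -12.5 mm); 0.25 to 0.45 kg, flat on the fixture table. Origin: centre of the 50 x 75 underside. Starts in front of the fence, on the -y side of the plate, up to 0.3 rad out of line. Its +x side goes to the fence, its +y end to the plate.
- lug_back_square (a point): Lug corner between its fence side and its square end (+25, +37.5 mm in the lug's frame), at half thickness.
- lug_back_round (a point): Point on the lug's fence side where the straight side ends and the round end begins (+25, -12.5 mm in the lug's frame), at half thickness.
- gusset: Bystander: loose triangular steel gusset, legs 50 mm, 10 mm thick, on the fixture table's near edge between the lug's and the plate's places. Origin: centre of the 50 x 50 square it is cut from.
- setup_block: Bystander: loose drilled steel block 50 x 75 x 25 mm, on the fixture table's near left corner. Origin: centre of its underside.
- magnet: Bystander: loose grey angle-shaped welding magnet about 75 x 75 x 16 mm, on the fixture table behind the fence. Origin: underside, near the middle.
- wrench: Bystander: loose wrench 190 mm long, on the bench to the left. Origin: underside, near the middle.
- can: Bystander: loose spray can, 64 mm across and 190 mm tall, on the bench to the right. Origin: centre of its underside.
- mug: Bystander: loose white mug, 80 mm across and 95 mm tall, on the bench to the back left. Origin: centre of its underside.
- hammer: Bystander: loose hammer 280 mm long, on the bench to the right. Origin: underside, near the middle.
Things that resemble listed ones, but are neither listed nor needed, are in the scene too. What is shaped like the plate but red or yellow is not meant.

How it is judged:
At the end, for the whole second after the job is handed in: Plate and lug lie flat and still on the fixture table; no gap over 2.5 mm at either end of each piece's fence edge, between the plate's end and the stop, or between the lug's square end and the plate's free end (measured at the fence side) (x of plate_back_stop in the frame of stop between -0.0025 and 0.002 m and x of plate_back_free in the frame of stop between -0.0025 and 0.002 m and x of lug_back_square in the frame of stop between -0.0025 and 0.002 m and x of lug_back_round in the frame of stop between -0.0025 and 0.002 m and y of plate_back_stop in the frame of stop between -0.0025 and 0.002 m and y of lug_back_square in the frame of plate_back_free between -0.0025 and 0.002 m and height (world z) of each of plate, lug below 0.023 m and angle between each of plate, lug's own z axis and vertical below 0.05 rad and linear speed of each of plate, lug below 0.01 m/s); the robot touches nothing.
It fails at once if the plate is lifted or tipped off the fixture table (height (world z) of plate above 0.03 m or angle between plate's own z axis and vertical above 0.25 rad).
It fails at once if the lug is lifted or tipped off the fixture table (height (world z) of lug above 0.03 m or angle between lug's own z axis and vertical above 0.25 rad).
It fails at once if the gusset, the setup block or the magnet on the fixture table is moved by more than 10 mm (distance of any of gusset, setup_block, magnet from where it was at the start of the episode above 0.01 m).
It fails at once if the wrench, can, mug or hammer on the bench is moved by more than 10 mm (distance of any of wrench, can, mug, hammer from where it was at the start of the episode above 0.01 m).
It also fails if it takes over 72 s, if anything falls off the work surface, if the arm or the gripper's body presses on something with over 40 N, if the wrist force passes 120 N, or if a joint passes its speed limit or range.

## Robot

A 6-joint arm with a two-finger parallel gripper is mounted at the origin on the work surface. World frame = base frame: x ahead of the robot, y to its left, z up, the work surface at z = 0. Lengths are in m, angles in rad, forces in N, time in s.
With the tool pointing down it reaches from about 0.3 to 0.775 m from the base axis. Payload 14.6 kg.
Tool frame: the origin (TCP) lies on the centre line of the jaws, within the pads' length; the fingertips stand 19 mm ahead of it and the grasp point (between the pads) is the TCP; z points along the fingers, y is the line along which they close (so a half turn about z gives the same grasp; the last joint's range is limited). The gripper opens to 94 mm and grips with 3 to 60 N. Pads are 16 mm wide; open, the fingers measure 119 mm over their backs; the gripper's body (75 mm by 177 mm) begins 78 mm behind the grasp point.
Start: joints at [1.154, 0.3, 1.521, -0, 1.321, -0.067], TCP at [0.188, 0.517, 0.224] pointing down, gripper open.
Joint ranges: [-3.03, 3.03], [-0.79, 2.21], [0.23, 2.52], [-1.04, 4.18], [0, 3.07], [-2.55, 2.55]. Speed limits (rad/s): [2.22, 2.22, 2.57, 3.14, 3.14, 3.14].

## Interface

Orientations are given as [roll, pitch, yaw] about the fixed x, y, z axes, in that order (R = Rz(yaw) Ry(pitch) Rx(roll)).
In Python, from station import get_obs, camera, workorder gives the robot as it stands.
- The arm moves only by the tool play_rows, never from a script. Its argument "motion" is a list that holds one entry, the list of rows, each a list of 7 numbers: the shift along the tool's x, y, z as a fraction of full scale, then the turn, a rotation vector about the tool's x, y, z as a fraction of full scale, then the opening, from -1 (shut) to 1 (fully open). In form: [[[x, y, z, ax, ay, az, grip], ...]]. A call has 1 to 10 rows; each row is the pose to reach, as a shift and turn from the pose commanded when the call began, along the tool's axes at that moment, turning the shorter way round; what a row does not reach only later rows make up. Full scale, the value 1, is 0.25 m for a shift and 2 pi rad for a turn. A row lasts 1/10 s, in which the tool goes at most 50 mm and 8.59 degrees, less where a joint would pass 70% of its speed; a pose out of reach is approached as far as the arm can. A call with a number of a shift or a turn outside -1 to 1 is refused whole. A call with a gripper value outside its range is refused whole. The fingers move at their own pace and stop on an object; "grip_force" is the grip in N (left out, the last holds). Time passes only in rows, so rows that repeat a pose let the fingers close. It gives the time, the measured TCP pose, the force, the opening and the grip force at its end, in the units of the state.
- get_obs(): the state, without advancing time (a new reading comes with each control period).
- camera(name): name is "scene" or "top" or "wrist"; returns a dict with "frame" (420x560x3 uint8, red, green, blue), "z_map" (420x560 float32, m along the optical axis (not along the pixel's ray), 0 where there is no reading), "camera_matrix" (3x3 intrinsics, pixels), "T" (4x4, takes a point from camera to world coordinates); the wrist camera has in their place "T_tool_cam" (4x4, takes a point from camera to tool coordinates, whose origin is the TCP and whose axes are the flange's). Camera axes: x right, y up, looking along -z (the intrinsics and any distortion apply to the point x, -y, -z); pixel columns grow to the right and rows downward; lengths in m; the calibration is good to about 2 mm. A picture is of the moment at which its call begins: read the wrist's pose just before it.
- workorder.hand_in(): hands the job in; it is judged then, once.
The state is a dict: "time_s": time; "qpos": joint angles; "joint_vel": joint speeds; "tau": joint torques, N m; "ee_pos": TCP position; "eef_rot": TCP orientation; "force": force on the tool from outside, world axes, zero at the start; "moment": the same for the moment, N m; "grip_width": finger opening in m; "grip_force": force on a finger pad.
Only numpy, scipy, OpenCV 4.12 (cv2) and the standard library are available. Lean on these libraries where they do the work, as an engineer would, in place of code of your own. Each camera call takes 0.05 s, during which the arm holds its last target. There are 200 camera calls.

## Working session

There is one attempt and no reset: what is moved stays moved. The work goes in short steps, Python scripts to look and compute and a tool call to move; the robot and the scene stay as the last step left them, time stands still between calls to the robot, and variables do not carry over. Pictures are saved under pics/ and viewed, at most 10 in all, crops included, and the job is handed in when it is done.

Besides the shell and the picture viewer there is one more tool, called after "Emit:" as name([rows], argument=value, ...), one row to a line, values as JSON. play_rows: Moves the arm, as the interface text tells. Its arguments: {"type":"object","properties":{"motion":{"type":"array"},"grip_force":{"type":"number"}},"required":["motion"]}

```bash
mkdir -p pics; ls
python3 - <<'E'
from station import get_obs,camera
import cv2,numpy as np
o=get_obs();print(o['time_s'],o['ee_pos'],o['eef_rot'],o['force'],o['grip_width'])
for n in ['top','scene']:
    c=camera(n);cv2.imwrite(f'pics/{n}0.png',c['frame'][:,:,::-1]);np.savez(f'{n}0.npz',**c);print(n,c['camera_matrix'],c['T'])
E
```

```text
pics
0.0 [0.18839762 0.51649292 0.22389638] [-3.14049836e+00 -5.31198505e-05  2.79183167e+00] [-0.33400574  0.00570569  0.26126244] 0.09397955671477938
top [[450.65975302   0.         272.60585189]
 [  0.         450.65975302 204.17212381]
 [  0.           0.           1.        ]] [[-0.01997201  0.98766974 -0.15527269  0.29402476]
 [-0.9996837  -0.02210161 -0.01200079 -0.0115533 ]
 [-0.0152846   0.1549839   0.98779875  1.22820665]
 [ 0.          0.          0.          1.        ]]
scene [[416.91949372   0.         280.23998588]
 [  0.         416.91949372 207.44968294]
 [  0.           0.           1.        ]] [[-0.30969439 -0.647121    0.69665185  1.31923499]
 [ 0.95073785 -0.22128531  0.21709525  0.2768937 ]
 [ 0.01367192  0.72956646  0.68377325  0.90462443]
 [ 0.          0.          0.          1.        ]]
```

View pics/top0.png

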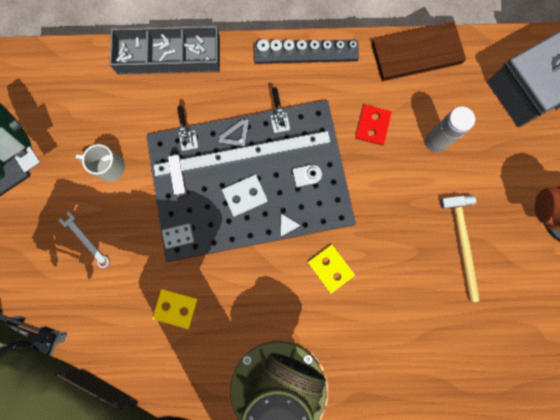

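View pics/scene0.png

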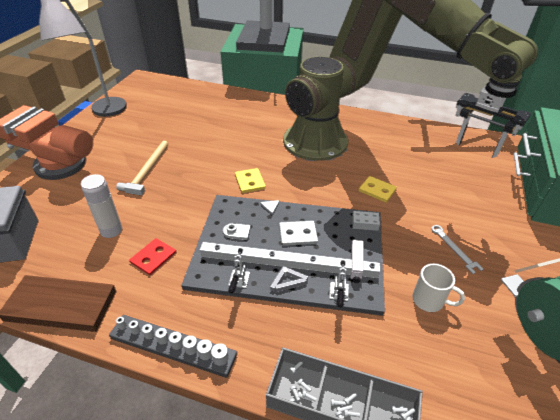

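The top view shows the bright plate at (244,195) and the lug with bushing at (307,175). The fence runs from (160,168) to (330,137), the stop is at (177,175), the gusset at (290,225) and the setup block at (178,236). The lookalikes are red (374,125), yellow (331,268) and amber (176,309). All three lie off the table and are coloured, so the bright plate at (244,195) is the one meant. Next I'll confirm this in a crop and measure.

```bash
cat > h.py <<'E'
import numpy as np,cv2
def cloud(c,T=None):
    T=c['T'] if T is None else T
    K=c['camera_matrix'];z=c['z_map'];v,u=np.mgrid[:z.shape[0],:z.shape[1]]
    p=np.stack([(u-K[0,2])/K[0,0]*z,-(v-K[1,2])/K[1,1]*z,-z],-1)
    w=p@T[:3,:3].T+T[:3,3]; w[z==0]=np.nan
    return w
def ontop(c,uv,h,T=None):
    """pixels -> world on plane z=h"""
    T=c['T'] if T is None else T
    K=c['camera_matrix'];uv=np.atleast_2d(uv).astype(float)
    d=np.c_[(uv[:,0]-K[0,2])/K[0,0],-(uv[:,1]-K[1,2])/K[1,1],-np.ones(len(uv))]@T[:3,:3].T
    return T[:3,3]+d*((h-T[2,3])/d[:,2])[:,None]
E
python3 - <<'E'
from h import *
c=dict(np.load('top0.npz'));w=cloud(c)
for n,(u,v) in dict(plate=(244,186),lug=(299,178),bush=(312,166),table=(270,215),fence=(250,152),stop=(177,178),gus=(287,226),blk=(170,236),clampL=(188,140)).items(): print(n,w[v,u].round(4))
f=c['frame'];crop=cv2.resize(f[95:270,140:365],None,fx=3.5,fy=3.4,interpolation=cv2.INTER_CUBIC);cv2.imwrite('pics/crop.png',crop[:,:,::-1])
E
```

```text
plate [0.5342 0.0796 0.0291]
lug [ 0.5534 -0.0702  0.0263]
bush [ 0.5841 -0.106   0.0347]
table [0.4541 0.0107 0.0225]
fence [0.6241 0.0611 0.0462]
stop [0.5544 0.256  0.0568]
gus [ 0.4225 -0.0342  0.0299]
blk [0.4016 0.2764 0.0399]
clampL [0.6598 0.2283 0.0529]
```

View pics/crop.png

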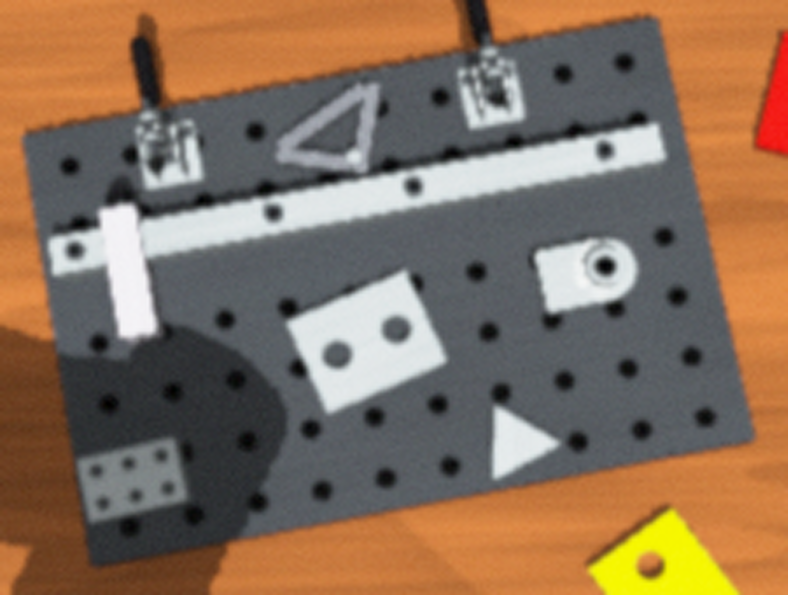

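The crop confirms the bright two-hole plate (365,340), the lug with its bushing (590,275), and the stop (128,270) astride the fence. Next I'll get rough frames.

```bash
cat >> h.py <<'E'
def blobs(c,thr=165):
    """bright colourless regions"""
    f=c['frame'].astype(int);m=((f.min(2)>thr)&(np.ptp(f,axis=2)<45)).astype(np.uint8)
    return m
def poly_at(c,m,uv,h,T=None):
    n,l=cv2.connectedComponents(m,connectivity=4); k=l[uv[1],uv[0]]
    if k==0: return None
    cn=max(cv2.findContours((l==k).astype(np.uint8),cv2.RETR_EXTERNAL,cv2.CHAIN_APPROX_NONE)[0],key=cv2.contourArea)
    return ontop(c,cn[:,0,:],h,T)[:,:2]
def rect(P):
    (cx,cy),(a,b),t=cv2.minAreaRect((P*1000).astype(np.float32)); 
    return np.array([cx,cy])/1000,(a,b),t
E
python3 - <<'E'
from h import *
from station import camera
c=dict(np.load('top0.npz'));m=blobs(c)
for n,uv,h in [('plate',(244,186),.032),('lug',(299,178),.032),('fence',(250,152),.05),('fence2',(167,169),.05),('stop',(177,178),.06),('gus',(287,226),.03)]:
    P=poly_at(c,m,uv,h)
    if P is None: print(n,'none',c['frame'][uv[1],uv[0]]);continue
    r=rect(P);print(n,r,cv2.boxPoints(((r[0][0],r[0][1]),(r[1][0]/1000,r[1][1]/1000),r[2])).round(4).tolist())
w=camera('wrist');print(w['camera_matrix'],w['T_tool_cam'])
E
```

```text
plate (array([0.50875092, 0.0786732 ]), (80.1104507446289, 99.72203826904297), 22.993732452392578) [[0.45239999890327454, 0.10890000313520432], [0.49140000343322754, 0.017100000753998756], [0.5651000142097473, 0.04839999973773956], [0.5260999798774719, 0.14020000398159027]]
lug (array([ 0.5601759 , -0.09378442]), (49.344398498535156, 73.9867172241211), 10.229060173034668) [[0.5292999744415283, -0.061799999326467514], [0.5425000190734863, -0.13459999859333038], [0.5910000205039978, -0.1257999986410141], [0.5778999924659729, -0.05299999937415123]]
fence (array([0.59880945, 0.07988043]), (107.2809829711914, 478.3857116699219), 10.22508430480957) [[0.503600001335144, 0.3057999908924103], [0.5885000228881836, -0.16500000655651093], [0.694100022315979, -0.1459999978542328], [0.6090999841690063, 0.3248000144958496]]
fence2 (array([0.59880945, 0.07988043]), (107.2809829711914, 478.3857116699219), 10.22508430480957) [[0.503600001335144, 0.3057999908924103], [0.5885000228881836, -0.16500000655651093], [0.694100022315979, -0.1459999978542328], [0.6090999841690063, 0.3248000144958496]]
stop (arr
[... 240 characters left out ...]
38, 0.32190001010894775]]
gus (array([ 0.42646854, -0.04101836]), (45.39693832397461, 51.032020568847656), 88.69009399414062) [[0.4004000127315521, -0.06310000270605087], [0.4514999985694885, -0.06430000066757202], [0.45249998569488525, -0.01889999955892563], [0.40149998664855957, -0.01769999973475933]]
[[353.7055669    0.         277.50300163]
 [  0.         353.7055669  208.58980718]
 [  0.           0.           1.        ]] [[-1.87870710e-03  9.66730645e-01  2.55789623e-01  7.41189441e-02]
 [ 9.99998234e-01  1.80593407e-03  5.19379828e-04 -2.18332601e-04]
 [ 4.01612009e-05  2.55790147e-01 -9.66732331e-01 -1.59821876e-01]
 [ 0.00000000e+00  0.00000000e+00  0.00000000e+00  1.00000000e+00]]
```

```bash
cat >> h.py <<'E'
YAW=np.deg2rad(10.22)
def rot(P,a=None):
    a=YAW if a is None else a
    c,s=np.cos(a),np.sin(a);return np.c_[P[:,0]*c+P[:,1]*s,-P[:,0]*s+P[:,1]*c]
E
python3 - <<'E'
from h import *
c=dict(np.load('top0.npz'));m=blobs(c)
P=poly_at(c,m,(250,152),.05)
for it in range(3):
    Q=rot(P,YAW);
    s=(Q[:,1]<0.12)&(Q[:,1]>-.24)
    med=np.median(Q[s,0]); f=Q[s&(Q[:,0]<med)];b=Q[s&(Q[:,0]>med)]
for q in (f,b):
    mm=np.median(q[:,0]);q=q[abs(q[:,0]-mm)<.006];p=np.polyfit(q[:,1],q[:,0],1);print('fence line',p,np.median(q[:,0]))
print('fence y ends',Q[:,1].min(),Q[:,1].max())
Q6=rot(poly_at(c,m,(250,152),.06)); s=Q6[:,0]<np.median(f[:,0])-.012;print('stop pts',Q6[s].min(0),Q6[s].max(0)); 
q=Q6[s]; print(np.round(q[np.argsort(q[:,0])][::4],4).tolist())
for n,uv in [('plate',(244,186)),('lug',(299,178))]:
    P=poly_at(c,m,uv,.032);r=rect(P);print(n,rot(r[0][None]),r[2]-10.22);
    B=cv2.boxPoints((tuple(r[0]),(r[1][0]/1000,r[1][1]/1000),r[2]));print(rot(B).round(4).tolist())
print('gus',rot(poly_at(c,m,(287,226),.03)).min(0),rot(poly_at(c,m,(287,226),.03)).max(0))
E
```

```text
fence line [0.00515912 0.61180578] 0.6114679474308734
fence line [0.00443375 0.63829124] 0.6380593000974893
fence y ends -0.2668244170025593 0.2115624606556471
stop pts [0.54759623 0.1394344 ] [0.59881302 0.16825569]
[[0.5476, 0.1601], [0.5487, 0.1518], [0.5513, 0.1648], [0.5545, 0.1401], [0.5603, 0.1418], [0.5657, 0.1409], [0.571, 0.14], [0.5769, 0.1417], [0.5822, 0.1408], [0.5876, 0.1399], [0.5934, 0.1416], [0.5988, 0.1407]]
plate [[ 0.51463779 -0.01284185]] 12.773732452392577
[[0.4645, 0.0269], [0.4866, -0.0703], [0.5647, -0.0526], [0.5427, 0.0446]]
lug [[ 0.53464799 -0.19168746]] 0.00906017303466733
[[0.51, -0.1547], [0.51, -0.2287], [0.5593, -0.2287], [0.5593, -0.1547]]
gus [ 0.39090355 -0.13853742] [ 0.44142428 -0.08869456]
```

```bash
sed -i 's/deg2rad(10.22)/deg2rad(10.0)/' h.py
cat >> h.py <<'E'
from scipy.spatial.transform import Rotation as R
def toW(x,y):
    c,s=np.cos(YAW),np.sin(YAW);return np.array([x*c-y*s,x*s+y*c])
def go(x,y,z,yawdeg=0,tag=''):
    """row numbers to reach fixture-prime pose; yawdeg relative to tool y=fixture y, tool x=-fixture x"""
    from station import get_obs
    o=get_obs();A=R.from_euler('xyz',o['eef_rot']);B=R.from_euler('xyz',[np.pi,0,np.pi+YAW+np.deg2rad(yawdeg)])
    d=A.inv().apply(np.r_[toW(x,y),z]-o['ee_pos'])/.25
    t=(A.inv()*B).as_rotvec()/(2*np.pi)
    print(tag,'row',np.round(np.r_[d,t],4).tolist())
def here():
    from station import get_obs
    o=get_obs();q=rot(np.array(o['ee_pos'])[None,:2])[0]
    print('t',round(o['time_s'],2),'xy\'',q.round(4),'z',round(o['ee_pos'][2],4),'yaw',round(np.rad2deg(o['eef_rot'][2]-np.pi-YAW)%360,2),'F\'',rot(np.array(o['force'])[None,:2])[0].round(1),round(o['force'][2],1),'w',round(o['grip_width'],4))
E
python3 -c "
from h import *
here();go(.44,-.018,.2);go(.50,.25,.224)"
```

```text
t 0.15 xy' [0.2753 0.476 ] z 0.224 yaw 329.96 F' [ 0.2 -0. ] -0.4 w 0.0939
 row [-1.5596, -1.3804, 0.0972, -0.0001, -0.0, -0.0834]
 row [-1.2307, -0.3324, 0.0004, -0.0001, -0.0, -0.0834]
```

Emit:
play_rows([
  [[-0.1, -0.09, 0, 0, 0, -0.02, 0.28], [-0.3, -0.27, 0.02, 0, 0, -0.04, 0.28], [-0.5, -0.45, 0.04, 0, 0, -0.06, 0.28], [-0.7, -0.6, 0.06, 0, 0, -0.0834, 0.28], [-0.85, -0.75, 0.08, 0, 0, -0.0834, 0.28], [-1, -0.885, 0.0972, 0, 0, -0.0834, 0.28], [-1, -0.885, 0.0972, 0, 0, -0.0834, 0.28]],
])

```text
time_s: 0.85
ee_pos: [0.3446, 0.2276, 0.2006]
eef_rot: [3.142, 0.0, -2.967]
force: [0.9, 0.3, 0.6]
grip_width: 0.0602
grip_force: 0.0
```

```bash
python3 -c "
from h import *
here();go(.44,-.018,.2)"
```

```text
t 0.85 xy' [0.3789 0.1643] z 0.2006 yaw 0.01 F' [0.9 0.1] 0.6 w 0.0602
 row [-0.2445, -0.7291, 0.0025, 0.0, 0.0, 0.0]
```

Emit:
play_rows([
  [[-0.06, -0.18, 0, 0, 0, 0, 0.28], [-0.12, -0.36, 0, 0, 0, 0, 0.28], [-0.18, -0.54, 0, 0, 0, 0, 0.28], [-0.2445, -0.729, 0.0025, 0, 0, 0, 0.28], [-0.2445, -0.729, 0.0025, 0, 0, 0, 0.28], [-0.2445, -0.729, 0.0025, 0, 0, 0, 0.28]],
])

```text
time_s: 1.45
ee_pos: [0.436, 0.0598, 0.1998]
eef_rot: [3.141, -0.001, -2.97]
force: [0.4, -1.2, -0.1]
grip_width: 0.0601
grip_force: 0.0
```

```bash
cat >> h.py <<'E'
def wrist(tag):
    from station import get_obs,camera
    o=get_obs();c=camera('wrist');M=np.eye(4);M[:3,:3]=R.from_euler('xyz',o['eef_rot']).as_matrix();M[:3,3]=o['ee_pos']
    c['T']=M@c['T_tool_cam'];cv2.imwrite(f'pics/{tag}.png',c['frame'][:,:,::-1]);np.savez(f'{tag}.npz',**c);return c
E
python3 -c "
from h import *
here();c=wrist('w1');go(.44,-.018,.044)
w=cloud(c);K=c['camera_matrix']
Ti=np.linalg.inv(c['T'])
for n,xyz in dict(plate=[*toW(.5146,-.011),.032],fence=[*toW(.61,0),.05]).items():
    p=Ti@np.r_[xyz,1];print(n,K[0,0]*p[0]/-p[2]+K[0,2],K[1,1]*-p[1]/-p[2]+K[1,2])"
```

```text
t 1.45 xy' [ 0.4397 -0.0168] z 0.1998 yaw 359.84 F' [ 0.2 -1.3] -0.1 w 0.0601
 row [-0.0019, -0.0087, 0.6237, 0.0, -0.0001, -0.0001]
plate 283.9746013674531 268.8645799628519
fence 295.03729819984807 362.3589662276332
```

View pics/w1.png

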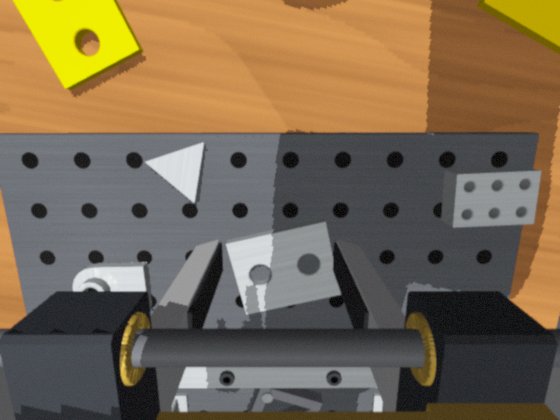

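The wrist view shows the plate's holes at (260,274) and (309,264). Their midpoint (284.5,269) matches the position predicted from the top view, (284,268.9), so place and height agree. The gusset (180,172) and block (497,198) are clear of the fingers, so I'll descend in front of the plate.

Emit:
play_rows([
  [[0, 0, 0.15, 0, 0, 0, 0.28], [0, 0, 0.3, 0, 0, 0, 0.28], [0, 0, 0.45, 0, 0, 0, 0.28], [0, 0, 0.55, 0, 0, 0, 0.28], [0, 0, 0.6, 0, 0, 0, 0.28], [0, 0, 0.627, 0, 0, 0, 0.28], [0, 0, 0.627, 0, 0, 0, 0.28]],
])

```text
time_s: 2.2
ee_pos: [0.4355, 0.0614, 0.0431]
eef_rot: [3.141, -0.001, -2.966]
force: [-0.3, 0.5, -0.5]
grip_width: 0.0599
grip_force: 0.0
```

Emit:
play_rows([
  [[-0.02, 0, 0, 0, 0, 0, 0.28], [-0.04, 0, 0, 0, 0, 0, 0.28], [-0.06, 0, 0, 0, 0, 0, 0.28], [-0.08, 0, 0, 0, 0, 0, 0.28], [-0.1, 0, 0, 0, 0, 0, 0.28], [-0.12, 0, 0, 0, 0, 0, 0.28], [-0.14, 0, 0, 0, 0, 0, 0.28], [-0.16, 0, 0, 0, 0, 0, 0.28], [-0.18, 0, 0, 0, 0, 0, 0.28], [-0.2, 0, 0, 0, 0, 0, 0.28]],
])

```text
time_s: 3.2
ee_pos: [0.4848, 0.0692, 0.0433]
eef_rot: [3.141, -0.002, -2.967]
force: [-6.8, -0.4, 5.2]
grip_width: 0.06
grip_force: 3.7
```

```bash
python3 -c "
from h import *
here();go(.52,-.0168,.043)"
```

```text
t 3.2 xy' [ 0.4895 -0.016 ] z 0.0433 yaw 359.98 F' [-6.8  0.8] 5.2 w 0.06
 row [-0.122, -0.0032, 0.0008, 0.0, -0.0004, -0.0]
```

Emit:
play_rows([
  [[-0.015, 0, 0, 0, 0, 0, 0.28], [-0.03, 0, 0, 0, 0, 0, 0.28], [-0.045, 0, 0, 0, 0, 0, 0.28], [-0.06, 0, 0, 0, 0, 0, 0.28], [-0.075, 0, 0, 0, 0, 0, 0.28], [-0.09, 0, 0, 0, 0, 0, 0.28], [-0.1, 0, 0, 0, 0, 0, 0.28], [-0.1, 0, 0, 0, 0, 0, 0.28]],
])

```text
time_s: 4.0
ee_pos: [0.5098, 0.0734, 0.0433]
eef_rot: [3.142, -0.001, -2.968]
force: [-4.0, -0.1, 2.0]
grip_width: 0.0606
grip_force: 1.8
```

```bash
cat > look.py <<'E'
import sys
from h import *
from station import camera
here();c=camera('top');np.savez('t.npz',**c);cv2.imwrite(f'pics/{sys.argv[1]}.png',c['frame'][:,:,::-1]);m=blobs(c)
n,l,st,ce=cv2.connectedComponentsWithStats(m,connectivity=4)
for k in range(1,n):
    if 250<st[k,4]<4000:
        P=poly_at(c,(l==k).astype(np.uint8),tuple(np.argwhere(l==k)[0][::-1]),.032);r=rect(P);print(st[k,4],'ctr\'',rot(r[0][None]).round(4),np.round(r[1],1),round(r[2]-10,1))
E
python3 look.py t1
```

```text
t 4.0 xy' [ 0.5148 -0.0162] z 0.0433 yaw 359.97 F' [-3.9  0.6] 2.0 w 0.0606
1747 ctr' [[1.1043 0.1864]] [296.8  72.3] 78.3
437 ctr' [[ 1.0437 -0.1294]] [97.3 62.7] 78.3
1381 ctr' [[ 0.9694 -0.5185]] [314.6  50. ] 78.3
1441 ctr' [[ 0.6887 -0.9087]] [163. 131.] 18.4
506 ctr' [[ 0.6047 -0.6375]] [66.3 71.7] 78.5
390 ctr' [[0.7821 0.6172]] [84.2 58.4] 39.8
740 ctr' [[ 0.6305 -0.1616]] [ 31.7 213.1] 0.1
409 ctr' [[0.6946 0.3679]] [91.  83.5] 29.2
291 ctr' [[0.7304 0.5595]] [53.7 49. ] 25.1
437 ctr' [[ 0.5364 -0.1895]] [51.6 74.2] 0.7
284 ctr' [[ 0.3868 -0.5719]] [25.3 85.9] -4.1
467 ctr' [[0.4788 0.4293]] [183.7  36. ] 32.8
```

Emit:
play_rows([
  [[-0.015, 0, 0, 0, 0, 0, 0.28], [-0.015, 0, 0, 0, 0, 0, 0.28], [0.04, 0, 0, 0, 0, 0, 0.28], [0.04, 0, -0.1, 0, 0, 0, 0.28], [0.04, 0, -0.2, 0, 0, 0, 0.28], [0.04, -0.1, -0.2, 0, 0, 0, -1], [0, -0.25, -0.2, 0, 0, 0, -1], [0, -0.36, -0.2, 0, 0, 0, -1], [0, -0.4, -0.2, 0, 0, 0, -1], [0, -0.4, -0.2, 0, 0, 0, -1]],
])

```text
time_s: 5.05
ee_pos: [0.5274, -0.0257, 0.0934]
eef_rot: [-3.141, 0.0, -2.969]
force: [0.2, -0.8, 0.5]
grip_width: 0.0236
grip_force: 0.0
```

```bash
python3 look.py t2 | grep "' \[\[.* 0\.5\|^t\|ctr. \[\[0.5\|ctr. \[\[ 0.5"; python3 -c "
from h import *
go(.566,-.1,.085);go(.566,-.1,.043)"
```

```text
t 5.05 xy' [ 0.5149 -0.1169] z 0.0934 yaw 359.88 F' [ 0.1 -0.9] 0.5 w 0.0236
298 ctr' [[0.7309 0.5593]] [54.5 49.8] 25.1
 row [-0.2044, 0.0642, 0.0333, 0.0, 0.0, -0.0002]
 row [-0.2044, 0.0642, 0.2013, 0.0, 0.0, -0.0002]
```

View pics/t2.png

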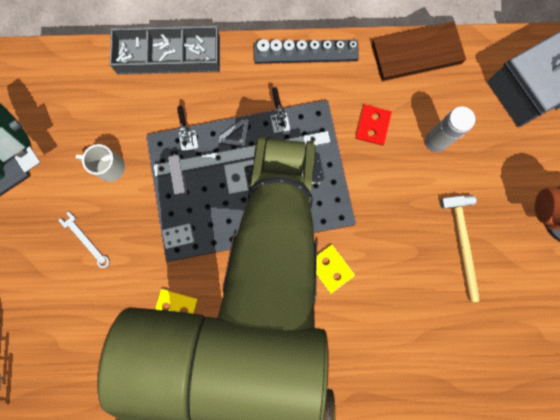

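The arm hides the pieces from the top camera: only the plate's left part shows at (236,180), and it looks in line with the fence. I'll use contact forces and the scene view from here, starting with the y push from the free end.

Emit:
play_rows([
  [[-0.1, 0.03, 0, 0, 0, 0, -1], [-0.2, 0.06, 0.03, 0, 0, 0, -1], [-0.204, 0.064, 0.03, 0, 0, 0, -1], [-0.204, 0.064, 0.1, 0, 0, 0, -1], [-0.204, 0.064, 0.16, 0, 0, 0, -1], [-0.204, 0.064, 0.2, 0, 0, 0, -1], [-0.204, 0.064, 0.2, 0, 0, 0, -1], [-0.204, 0.09, 0.2, 0, 0, 0, -1], [-0.204, 0.115, 0.2, 0, 0, 0, -1], [-0.204, 0.13, 0.2, 0, 0, 0, -1]],
])

```text
time_s: 6.1
ee_pos: [0.5719, 0.0166, 0.044]
eef_rot: [-3.141, 0.001, -2.967]
force: [-0.3, 0.3, -0.1]
grip_width: 0.0004
grip_force: 0.0
```

```bash
python3 -c "
from h import *
from station import camera
here();c=camera('scene');np.savez('s.npz',**c);cv2.imwrite('pics/s1.png',cv2.resize(c['frame'][180:320,170:400,::-1],None,fx=3.4,fy=3.4,interpolation=cv2.INTER_CUBIC))"
```

```text
t 6.1 xy' [ 0.5661 -0.0829] z 0.044 yaw 0.0 F' [-0.3  0.3] -0.1 w 0.0004
```

View pics/s1.png

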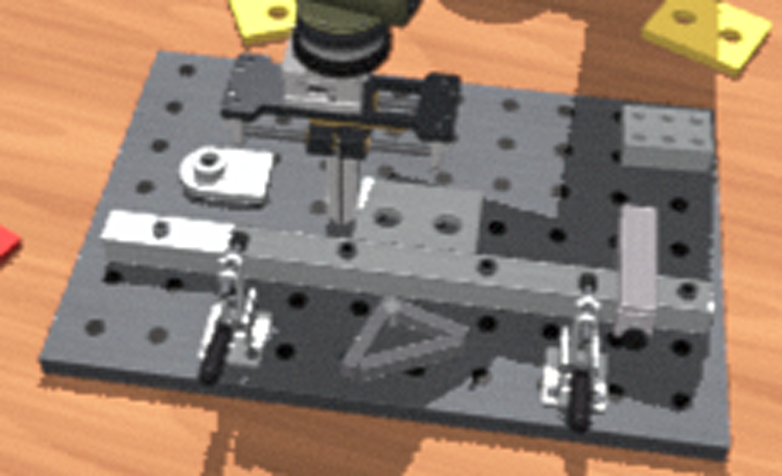

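The plate is square in front of the fence with the closed fingers just beyond its free end at about (340,230). I'll push along +y.

Emit:
play_rows([
  [[0, 0.02, 0, 0, 0, 0, -1], [0, 0.04, 0, 0, 0, 0, -1], [0, 0.06, 0, 0, 0, 0, -1], [0, 0.08, 0, 0, 0, 0, -1], [0, 0.1, 0, 0, 0, 0, -1], [0, 0.12, 0, 0, 0, 0, -1], [0, 0.14, 0, 0, 0, 0, -1], [0, 0.16, 0, 0, 0, 0, -1], [0, 0.18, 0, 0, 0, 0, -1], [0, 0.2, 0, 0, 0, 0, -1]],
])

```text
time_s: 7.15
ee_pos: [0.5634, 0.065, 0.0437]
eef_rot: [-3.141, 0.001, -2.967]
force: [2.1, -5.4, 0.8]
grip_width: 0.0003
grip_force: 2.6
```

Emit:
play_rows([
  [[0, 0.02, 0, 0, 0, 0, -1], [0, 0.04, 0, 0, 0, 0, -1], [0, 0.06, 0, 0, 0, 0, -1], [0, 0.08, 0, 0, 0, 0, -1], [0, 0.1, 0, 0, 0, 0, -1], [0, 0.12, 0, 0, 0, 0, -1], [0, 0.14, 0, 0, 0, 0, -1], [0, 0.16, 0, 0, 0, 0, -1], [0, 0.18, 0, 0, 0, 0, -1], [0, 0.2, 0, 0, 0, 0, -1]],
])

```text
time_s: 8.15
ee_pos: [0.5547, 0.1142, 0.0437]
eef_rot: [-3.141, 0.001, -2.968]
force: [1.2, -5.3, 1.6]
grip_width: 0.0002
grip_force: 2.7
```

```bash
python3 -c "
from h import *
from station import camera
here();c=camera('scene');cv2.imwrite('pics/s2.png',cv2.resize(c['frame'][180:320,170:400,::-1],None,fx=3.4,fy=3.4,interpolation=cv2.INTER_CUBIC))"
```

```text
t 8.15 xy' [0.5661 0.0161] z 0.0437 yaw 359.97 F' [ 0.3 -5.4] 1.6 w 0.0002
```

View pics/s2.png

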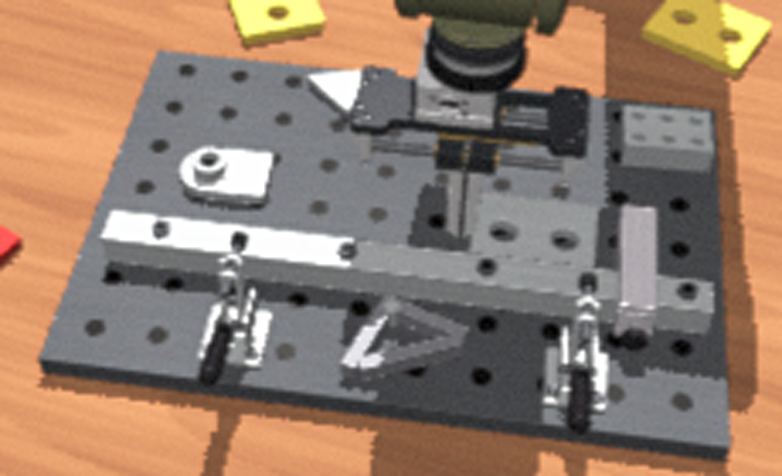

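The plate is still square, and a gap of about 15 mm to the stop remains at (605,235). I'll carry on slowly.

Emit:
play_rows([
  [[0, 0.01, 0, 0, 0, 0, -1], [0, 0.02, 0, 0, 0, 0, -1], [0, 0.028, 0, 0, 0, 0, -1], [0, 0.034, 0, 0, 0, 0, -1], [0, 0.04, 0, 0, 0, 0, -1], [0, 0.045, 0, 0, 0, 0, -1], [0, 0.045, 0, 0, 0, 0, -1]],
])

```text
time_s: 8.9
ee_pos: [0.5528, 0.1252, 0.0437]
eef_rot: [-3.141, 0.001, -2.967]
force: [0.4, -4.7, 3.0]
grip_width: 0.0007
grip_force: 2.6
```

Emit:
play_rows([
  [[0, 0.004, 0, 0, 0, 0, -1], [0, 0.008, 0, 0, 0, 0, -1], [0, 0.008, 0, 0, 0, 0, -1]],
])

```text
time_s: 9.2
ee_pos: [0.5524, 0.1271, 0.0437]
eef_rot: [-3.141, 0.001, -2.968]
force: [1.5, -5.2, 2.9]
grip_width: 0.0006
grip_force: 2.8
```

```bash
python3 -c "
from h import *
here()"
```

```text
t 9.2 xy' [0.5661 0.0292] z 0.0437 yaw 359.97 F' [ 0.5 -5.3] 2.9 w 0.0006
```

Not at the stop yet. I'll go on in 1 mm rows.

Emit:
play_rows([
  [[0, 0.004, 0, 0, 0, 0, -1], [0, 0.008, 0, 0, 0, 0, -1], [0, 0.008, 0, 0, 0, 0, -1]],
])

```text
time_s: 9.5
ee_pos: [0.5521, 0.1291, 0.0437]
eef_rot: [-3.141, 0.001, -2.967]
force: [1.5, -4.1, 2.7]
grip_width: 0.0003
grip_force: 2.8
```

Emit:
play_rows([
  [[0, 0.004, 0, 0, 0, 0, -1], [0, 0.008, 0, 0, 0, 0, -1], [0, 0.008, 0, 0, 0, 0, -1]],
])

```text
time_s: 9.8
ee_pos: [0.5517, 0.131, 0.0437]
eef_rot: [-3.141, 0.001, -2.967]
force: [0.9, -4.6, 3.3]
grip_width: 0.0007
grip_force: 2.8
```

Emit:
play_rows([
  [[0, 0.004, 0, 0, 0, 0, -1], [0, 0.008, 0, 0, 0, 0, -1], [0, 0.012, 0, 0, 0, 0, -1]],
])

```text
time_s: 10.1
ee_pos: [0.5517, 0.1319, 0.0437]
eef_rot: [-3.138, 0.001, -2.968]
force: [4.9, -25.4, 2.6]
grip_width: 0.0003
grip_force: 10.2
```

Emit:
play_rows([
  [[0, 0.004, 0, 0, 0, 0, -1], [0, 0.008, 0, 0, 0, 0, -1], [0, 0.008, 0, 0, 0, 0, -1]],
])

```text
time_s: 10.4
ee_pos: [0.5517, 0.1326, 0.044]
eef_rot: [-3.136, 0.001, -2.968]
force: [4.4, -30.8, 6.1]
grip_width: 0.0004
grip_force: 13.5
```

```bash
python3 -c "
from h import *
from station import camera
here();c=camera('scene');cv2.imwrite('pics/s3.png',cv2.resize(c['frame'][215:295,290:395,::-1],None,fx=7,fy=7,interpolation=cv2.INTER_CUBIC))"
```

```text
t 10.4 xy' [0.5664 0.0348] z 0.044 yaw 359.95 F' [ -1.  -31.1] 6.1 w 0.0004
```

View pics/s3.png

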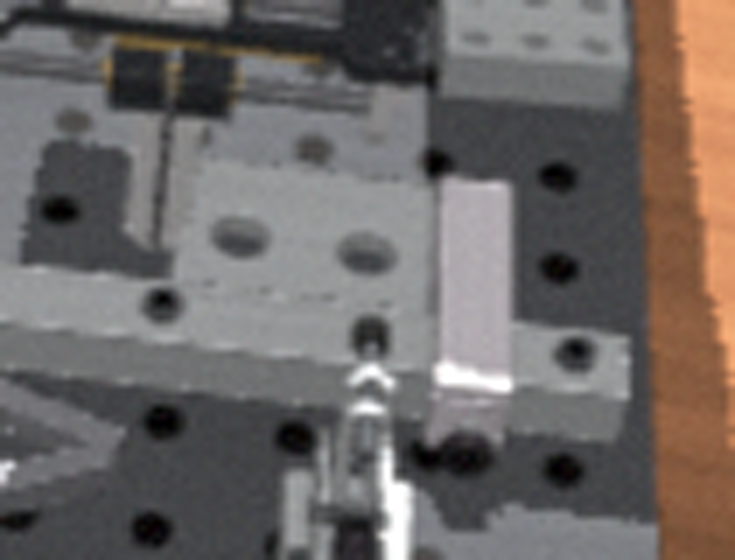

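The plate's end now meets the stop at (438,250), with contact at 25–30 N. Next is the two-finger push in x at the plate's middle.

Emit:
play_rows([
  [[0, -0.02, 0, 0, 0, 0, -1], [0, -0.05, 0, 0, 0, 0, -1], [0, -0.05, -0.1, 0, 0, 0, -1], [0, -0.05, -0.22, 0, 0, 0, 0], [0.12, 0.05, -0.22, 0, 0, 0, 0.28], [0.25, 0.15, -0.22, 0, 0, 0, 0.28], [0.32, 0.235, -0.22, 0, 0, 0, 0.28], [0.32, 0.235, -0.22, 0, 0, 0, 0.28], [0.32, 0.235, -0.22, 0, 0, 0, 0.28], [0.32, 0.235, -0.22, 0, 0, 0, 0.28]],
])

```text
time_s: 11.45
ee_pos: [0.4623, 0.1799, 0.0984]
eef_rot: [3.142, 0.0, -2.968]
force: [-0.7, -0.3, -0.4]
grip_width: 0.0529
grip_force: 0.0
```

```bash
python3 -c "
from h import *
here();go(.49,.093,.043);go(.515,.093,.043)"
```

```text
t 11.45 xy' [0.4865 0.0969] z 0.0984 yaw 359.96 F' [-0.7 -0.1] -0.4 w 0.0529
 row [-0.014, -0.0156, 0.2215, 0.0, 0.0, -0.0001]
 row [-0.114, -0.0155, 0.2216, 0.0, 0.0, -0.0001]
```

Emit:
play_rows([
  [[-0.014, -0.0156, 0.06, 0, 0, 0, 0.28], [-0.014, -0.0156, 0.14, 0, 0, 0, 0.28], [-0.014, -0.0156, 0.2, 0, 0, 0, 0.28], [-0.014, -0.0156, 0.2215, 0, 0, 0, 0.28], [-0.03, -0.0156, 0.2215, 0, 0, 0, 0.28], [-0.05, -0.0156, 0.2215, 0, 0, 0, 0.28], [-0.07, -0.0156, 0.2215, 0, 0, 0, 0.28], [-0.09, -0.0156, 0.2215, 0, 0, 0, 0.28], [-0.11, -0.0156, 0.2215, 0, 0, 0, 0.28], [-0.114, -0.0156, 0.2215, 0, 0, 0, 0.28]],
])

```text
time_s: 12.45
ee_pos: [0.491, 0.1815, 0.0432]
eef_rot: [3.142, 0.0, -2.967]
force: [-0.5, -0.4, -0.3]
grip_width: 0.0601
grip_force: 0.0
```

Emit:
play_rows([
  [[-0.006, 0, 0, 0, 0, 0, 0.28], [-0.012, 0, 0, 0, 0, 0, 0.28], [-0.018, 0, 0, 0, 0, 0, 0.28], [-0.024, 0, 0, 0, 0, 0, 0.28], [-0.028, 0, 0, 0, 0, 0, 0.28], [-0.028, 0, 0, 0, 0, 0, 0.28]],
])

```text
time_s: 13.05
ee_pos: [0.4967, 0.1822, 0.0429]
eef_rot: [-3.141, -0.002, -2.968]
force: [-4.6, -2.5, 4.1]
grip_width: 0.0604
grip_force: 2.7
```

```bash
python3 -c "
from h import *
here()"
```

```text
t 13.05 xy' [0.5208 0.0932] z 0.0429 yaw 359.97 F' [-4.9 -1.7] 4.1 w 0.0604
```

Now creeping forward to the fence contact.

Emit:
play_rows([
  [[-0.005, 0, 0, 0, 0, 0, 0.28], [-0.01, 0, 0, 0, 0, 0, 0.28], [-0.012, 0, 0, 0, 0, 0, 0.28], [-0.012, 0, 0, 0, 0, 0, 0.28]],
])

```text
time_s: 13.45
ee_pos: [0.4985, 0.1825, 0.0428]
eef_rot: [-3.141, -0.005, -2.967]
force: [-14.6, -4.9, 11.1]
grip_width: 0.0598
grip_force: 7.6
```

Emit:
play_rows([
  [[-0.005, 0, 0, 0, 0, 0, 0.28], [-0.01, 0, 0, 0, 0, 0, 0.28], [-0.012, 0, 0, 0, 0, 0, 0.28], [-0.012, 0, 0, 0, 0, 0, 0.28]],
])

```text
time_s: 13.85
ee_pos: [0.4988, 0.1826, 0.0427]
eef_rot: [-3.14, -0.012, -2.967]
force: [-35.1, -9.8, 29.3]
grip_width: 0.0602
grip_force: 18.4
```

The plate is against the fence at 36 N, with contact at TCP x' ≈ 0.523. I'll back off and go to the lug.

Emit:
play_rows([
  [[0.02, 0, 0, 0, 0, 0, 0.28], [0.06, 0, 0, 0, 0, 0, 0.28], [0.06, 0, -0.1, 0, 0, 0, 0.28], [0.08, 0, -0.22, 0, 0, 0, -0.3], [0.12, -0.18, -0.22, 0, 0, 0, -0.57], [0.16, -0.36, -0.22, 0, 0, 0, -0.57], [0.2, -0.54, -0.22, 0, 0, 0, -0.57], [0.22, -0.72, -0.22, 0, 0, 0, -0.57], [0.22, -0.9, -0.22, 0, 0, 0, -0.57], [0.22, -0.9, -0.22, 0, 0, 0, -0.57]],
])

```text
time_s: 14.85
ee_pos: [0.4883, -0.0515, 0.0982]
eef_rot: [-3.141, 0.001, -2.972]
force: [0.7, -0.2, -1.2]
grip_width: 0.0204
grip_force: 0.0
```

```bash
python3 -c "
from h import *
here();go(.475,-.18,.098);go(.475,-.18,.043)"
```

```text
t 14.85 xy' [ 0.4719 -0.1355] z 0.0982 yaw 359.73 F' [ 0.7 -0.3] -1.2 w 0.0204
 row [-0.0133, -0.1777, 0.0008, -0.0001, 0.0002, -0.0008]
 row [-0.0131, -0.1776, 0.2208, -0.0001, 0.0002, -0.0008]
```

Emit:
play_rows([
  [[-0.01, -0.1, 0, 0, 0, 0, -0.57], [-0.01, -0.18, 0, 0, 0, 0, -0.57], [-0.01, -0.18, 0.06, 0, 0, 0, -0.57], [-0.01, -0.18, 0.13, 0, 0, 0, -0.57], [-0.01, -0.18, 0.19, 0, 0, 0, -0.57], [-0.01, -0.18, 0.22, 0, 0, 0, -0.57], [-0.01, -0.18, 0.22, 0, 0, 0, -0.57]],
])

```text
time_s: 15.55
ee_pos: [0.4978, -0.0909, 0.0423]
eef_rot: [3.141, -0.001, -2.967]
force: [-0.1, -0.1, 0.6]
grip_width: 0.0201
grip_force: 0.0
```

```bash
python3 -c "
from h import *
here();go(.547,-.18,.043)
from station import camera
c=camera('scene');cv2.imwrite('pics/s4.png',cv2.resize(c['frame'][200:290,180:300,::-1],None,fx=6,fy=6,interpolation=cv2.INTER_CUBIC))"
```

```text
t 15.55 xy' [ 0.4744 -0.176 ] z 0.0423 yaw 0.0 F' [-0.1 -0.1] 0.6 w 0.0201
 row [-0.2903, -0.0161, -0.0031, 0.0001, -0.0002, 0.0]
```

View pics/s4.png

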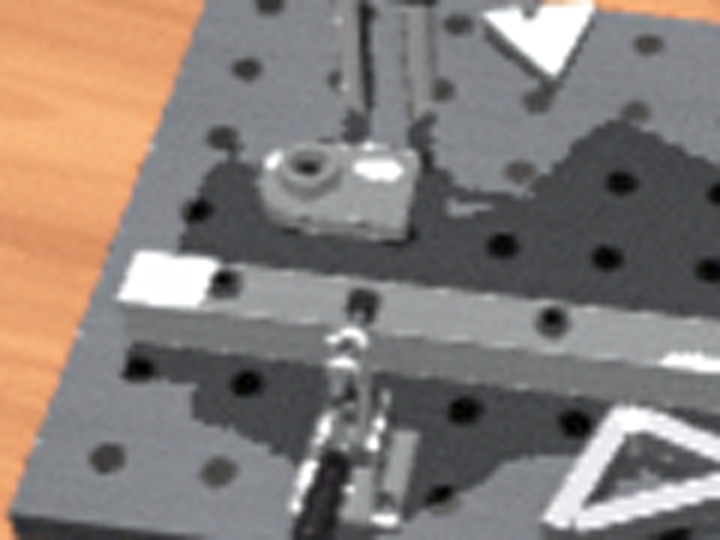

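The fingers stand in front of the lug (360,120) but a bit toward its square end. I'll shift 7 mm in -y and push in +x.

Emit:
play_rows([
  [[-0.02, -0.028, 0, 0, 0, 0, -0.57], [-0.04, -0.028, 0, 0, 0, 0, -0.57], [-0.06, -0.028, 0, 0, 0, 0, -0.57], [-0.08, -0.028, 0, 0, 0, 0, -0.57], [-0.1, -0.028, 0, 0, 0, 0, -0.57], [-0.12, -0.028, 0, 0, 0, 0, -0.57], [-0.14, -0.028, 0, 0, 0, 0, -0.57], [-0.16, -0.028, 0, 0, 0, 0, -0.57], [-0.18, -0.028, 0, 0, 0, 0, -0.57], [-0.2, -0.028, 0, 0, 0, 0, -0.57]],
])

```text
time_s: 16.6
ee_pos: [0.5491, -0.0896, 0.043]
eef_rot: [-3.142, -0.0, -2.967]
force: [-3.1, -0.1, 2.5]
grip_width: 0.02
grip_force: 1.6
```

Emit:
play_rows([
  [[-0.018, 0, 0, 0, 0, 0, -0.57], [-0.036, 0, 0, 0, 0, 0, -0.57], [-0.054, 0, 0, 0, 0, 0, -0.57], [-0.072, 0, 0, 0, 0, 0, -0.57], [-0.09, 0, 0, 0, 0, 0, -0.57], [-0.095, 0, 0, 0, 0, 0, -0.57], [-0.1, 0, 0, 0, 0, 0, -0.57], [-0.1, 0, 0, 0, 0, 0, -0.57]],
])

```text
time_s: 17.4
ee_pos: [0.5735, -0.0853, 0.043]
eef_rot: [-3.142, 0.0, -2.967]
force: [-0.2, 0.5, -1.1]
grip_width: 0.0202
grip_force: 0.3
```

```bash
python3 -c "
from h import *
here()"
```

```text
t 17.4 xy' [ 0.55   -0.1836] z 0.043 yaw 359.98 F' [-0.1  0.5] -1.1 w 0.0202
```

Emit:
play_rows([
  [[-0.005, 0, 0, 0, 0, 0, -0.57], [-0.01, 0, 0, 0, 0, 0, -0.57], [-0.015, 0, 0, 0, 0, 0, -0.57], [-0.015, 0, 0, 0, 0, 0, -0.57]],
])

```text
time_s: 17.8
ee_pos: [0.5758, -0.0849, 0.043]
eef_rot: [3.141, -0.004, -2.967]
force: [-13.8, -2.4, 8.5]
grip_width: 0.0199
grip_force: 7.0
```

The lug meets the fence at TCP x' ≈ 0.552. Next I'll push its round end with the tool yawed 25°, so the push line runs through the round centre and also presses it to the fence.

Emit:
play_rows([
  [[0.02, 0, 0, 0, 0, 0, -0.57], [0.05, 0, 0, 0, 0, 0, -0.57], [0.05, 0, -0.1, 0, 0, 0, -1], [0.02, -0.08, -0.22, 0, 0, 0.02, -1], [-0.02, -0.2, -0.22, 0, 0, 0.04, -1], [-0.063, -0.32, -0.22, 0, 0, 0.0694, -1], [-0.063, -0.32, -0.22, 0, 0, 0.0694, -1], [-0.063, -0.32, -0.22, 0, 0, 0.0694, -1], [-0.063, -0.32, -0.22, 0, 0, 0.0694, -1]],
])

```text
time_s: 18.7
ee_pos: [0.6062, -0.1604, 0.0979]
eef_rot: [3.141, -0.0, 2.881]
force: [-0.7, 0.6, -0.0]
grip_width: 0.0007
grip_force: 0.0
```

```bash
python3 -c "
from h import *
here();go(.5694,-.262,.043,-25);go(.5694,-.162,.043,-25)"
```

```text
t 18.7 xy' [ 0.5691 -0.2632] z 0.0979 yaw 335.1 F' [-0.6  0.7] -0.0 w 0.0007
 row [0.001, 0.0049, 0.2197, 0.0, -0.0, 0.0003]
 row [0.1694, 0.3677, 0.2197, 0.0, -0.0, 0.0003]
```

Emit:
play_rows([
  [[0, 0, 0.08, 0, 0, 0, -1], [0, 0, 0.15, 0, 0, 0, -1], [0, 0, 0.2, 0, 0, 0, -1], [0, 0, 0.22, 0, 0, 0, -1], [0, 0, 0.22, 0, 0, 0, -1], [0.0168, 0.0363, 0.22, 0, 0, 0, -1], [0.0337, 0.0726, 0.22, 0, 0, 0, -1], [0.0421, 0.0907, 0.22, 0, 0, 0, -1], [0.0505, 0.1088, 0.22, 0, 0, 0, -1], [0.0589, 0.127, 0.22, 0, 0, 0, -1]],
])

```text
time_s: 19.7
ee_pos: [0.6005, -0.126, 0.0434]
eef_rot: [-3.141, 0.001, 2.88]
force: [-0.3, -3.4, 0.5]
grip_width: 0.0005
grip_force: 1.3
```

Emit:
play_rows([
  [[0.0084, 0.0181, 0, 0, 0, 0, -1], [0.0168, 0.0363, 0, 0, 0, 0, -1], [0.0252, 0.0544, 0, 0, 0, 0, -1], [0.0337, 0.0726, 0, 0, 0, 0, -1], [0.0421, 0.0907, 0, 0, 0, 0, -1]],
])

```text
time_s: 20.2
ee_pos: [0.5961, -0.1013, 0.0432]
eef_rot: [-3.141, 0.0, 2.88]
force: [-0.5, -3.9, 2.9]
grip_width: 0.0001
grip_force: 2.5
```

```bash
python3 -c "
from h import *
from station import camera
here();go(.5694,-.13,.043,-25)
c=camera('scene');cv2.imwrite('pics/s5.png',cv2.resize(c['frame'][200:290,180:300,::-1],None,fx=6,fy=6,interpolation=cv2.INTER_CUBIC))"
```

```text
t 20.2 xy' [ 0.5695 -0.2033] z 0.0432 yaw 334.99 F' [-1.1 -3.7] 2.9 w 0.0001
 row [0.1243, 0.2657, 0.0006, -0.0, 0.0001, -0.0]
```

View pics/s5.png

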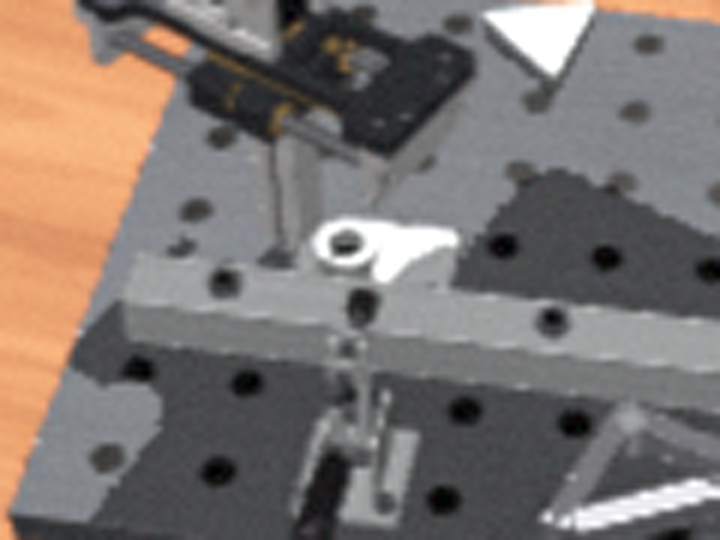

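The lug slides along the fence with the finger behind its round end at (290,230), and its straight side looks parallel to the fence. My ten pictures are used up, so from here I go by numbers only.

Emit:
play_rows([
  [[0.0084, 0.0181, 0, 0, 0, 0, -1], [0.0168, 0.0363, 0, 0, 0, 0, -1], [0.0252, 0.0544, 0, 0, 0, 0, -1], [0.0337, 0.0726, 0, 0, 0, 0, -1], [0.0421, 0.0907, 0, 0, 0, 0, -1], [0.0505, 0.1088, 0, 0, 0, 0, -1], [0.0589, 0.127, 0, 0, 0, 0, -1], [0.0673, 0.1451, 0, 0, 0, 0, -1], [0.0758, 0.1633, 0, 0, 0, 0, -1], [0.0842, 0.1814, 0, 0, 0, 0, -1]],
])

```text
time_s: 21.25
ee_pos: [0.5875, -0.052, 0.043]
eef_rot: [-3.142, 0.0, 2.88]
force: [0.4, -5.0, 4.8]
grip_width: 0.0006
grip_force: 3.2
```

Emit:
play_rows([
  [[0.0084, 0.0181, 0, 0, 0, 0, -1], [0.0168, 0.0363, 0, 0, 0, 0, -1], [0.0252, 0.0544, 0, 0, 0, 0, -1], [0.0337, 0.0726, 0, 0, 0, 0, -1], [0.0421, 0.0907, 0, 0, 0, 0, -1], [0.0505, 0.1088, 0, 0, 0, 0, -1], [0.0589, 0.127, 0, 0, 0, 0, -1], [0.0673, 0.1451, 0, 0, 0, 0, -1], [0.0758, 0.1633, 0, 0, 0, 0, -1], [0.0842, 0.1814, 0, 0, 0, 0, -1]],
])

```text
time_s: 22.25
ee_pos: [0.5788, -0.0027, 0.043]
eef_rot: [-3.142, -0.0, 2.88]
force: [0.8, -4.5, 4.4]
grip_width: 0.0004
grip_force: 3.4
```

```bash
python3 -c "
from h import *
here();go(.5694,-.06,.043,-25)"
```

```text
t 22.25 xy' [ 0.5695 -0.1032] z 0.043 yaw 335.0 F' [-0.  -4.6] 4.4 w 0.0004
 row [0.0735, 0.1563, 0.0, -0.0, -0.0, -0.0]
```

Emit:
play_rows([
  [[0.0084, 0.0181, 0, 0, 0, 0, -1], [0.0168, 0.0363, 0, 0, 0, 0, -1], [0.0252, 0.0544, 0, 0, 0, 0, -1], [0.0337, 0.0726, 0, 0, 0, 0, -1], [0.0421, 0.0907, 0, 0, 0, 0, -1], [0.0505, 0.1088, 0, 0, 0, 0, -1], [0.0589, 0.127, 0, 0, 0, 0, -1], [0.0673, 0.1451, 0, 0, 0, 0, -1], [0.0758, 0.1633, 0, 0, 0, 0, -1], [0.0842, 0.1814, 0, 0, 0, 0, -1]],
])

```text
time_s: 23.25
ee_pos: [0.5701, 0.0465, 0.043]
eef_rot: [-3.141, -0.0, 2.88]
force: [0.9, -5.4, 4.6]
grip_width: 0.0003
grip_force: 3.5
```

Emit:
play_rows([
  [[0.0034, 0.0073, 0, 0, 0, 0, -1], [0.0067, 0.0145, 0, 0, 0, 0, -1], [0.0101, 0.0218, 0, 0, 0, 0, -1], [0.0135, 0.029, 0, 0, 0, 0, -1], [0.0152, 0.0327, 0, 0, 0, 0, -1]],
])

```text
time_s: 23.75
ee_pos: [0.5687, 0.0552, 0.043]
eef_rot: [-3.141, -0.0, 2.88]
force: [-0.5, -5.5, 5.6]
grip_width: 0.0005
grip_force: 3.5
```

Emit:
play_rows([
  [[0.0017, 0.0036, 0, 0, 0, 0, -1], [0.0034, 0.0073, 0, 0, 0, 0, -1], [0.0051, 0.0109, 0, 0, 0, 0, -1]],
])

```text
time_s: 24.05
ee_pos: [0.5682, 0.058, 0.043]
eef_rot: [-3.141, -0.0, 2.88]
force: [0.0, -6.2, 5.2]
grip_width: 0.0004
grip_force: 3.5
```

```bash
python3 -c "
from h import *
here()"
```

```text
t 24.05 xy' [ 0.5696 -0.0415] z 0.043 yaw 335.0 F' [-1.  -6.1] 5.2 w 0.0004
```

Emit:
play_rows([
  [[0.0017, 0.0036, 0, 0, 0, 0, -1], [0.0034, 0.0073, 0, 0, 0, 0, -1], [0.0051, 0.0109, 0, 0, 0, 0, -1]],
])

```text
time_s: 24.35
ee_pos: [0.5676, 0.061, 0.043]
eef_rot: [-3.141, -0.0, 2.88]
force: [-0.1, -5.6, 4.7]
grip_width: 0.0007
grip_force: 3.5
```

Emit:
play_rows([
  [[0.0017, 0.0036, 0, 0, 0, 0, -1], [0.0034, 0.0073, 0, 0, 0, 0, -1], [0.0051, 0.0109, 0, 0, 0, 0, -1]],
])

```text
time_s: 24.65
ee_pos: [0.5673, 0.0631, 0.0431]
eef_rot: [-3.14, 0.001, 2.88]
force: [1.3, -15.6, 4.1]
grip_width: 0.0007
grip_force: 6.9
```

Contact. I'll press a little more so lug, plate and stop close up.

Emit:
play_rows([
  [[0.0017, 0.0036, 0, 0, 0, 0, -1], [0.0034, 0.0073, 0, 0, 0, 0, -1], [0.0042, 0.009, 0, 0, 0, 0, -1], [0.0042, 0.009, 0, 0, 0, 0, -1]],
])

```text
time_s: 25.05
ee_pos: [0.5671, 0.0639, 0.0432]
eef_rot: [-3.138, 0.001, 2.879]
force: [1.9, -25.1, 6.4]
grip_width: 0.0003
grip_force: 10.6
```

Emit:
play_rows([
  [[-0.0168, -0.0363, 0, 0, 0, 0, -1], [-0.0337, -0.0726, 0, 0, 0, 0, -1], [-0.0337, -0.0726, -0.15, 0, 0, 0, -1], [-0.0337, -0.0726, -0.3, 0, 0, 0, -1], [-0.0337, -0.0726, -0.45, 0, 0, 0, -1], [-0.0337, -0.0726, -0.5, 0, 0, -0.0694, -1]],
])

```text
time_s: 25.65
ee_pos: [0.5711, 0.0469, 0.1716]
eef_rot: [3.14, 0.004, 3.03]
force: [-0.7, 0.1, -0.1]
grip_width: 0.0005
grip_force: 0.0
```

```bash
python3 -c "
from h import *
here();go(.33,.25,.22,-10);go(.42,-.3,.22)"
```

```text
t 25.65 xy' [ 0.5706 -0.053 ] z 0.1716 yaw 343.63 F' [-0.7  0.2] -0.1 w 0.0005
 row [1.2641, 0.892, -0.1976, 0.0002, 0.0007, -0.0177]
 row [0.2986, -1.1174, -0.1963, 0.0001, 0.0007, -0.0455]
```

Emit:
play_rows([
  [[0.18, 0.15, -0.1, 0, 0, 0, -1], [0.36, 0.3, -0.2, 0, 0, 0, -1], [0.5, 0.45, -0.2, 0, 0, 0, -1], [0.65, 0.6, -0.2, 0, 0, 0, -1], [0.8, 0.75, -0.2, 0, 0, 0, -1], [0.9, 0.9, -0.2, 0, 0, 0, -1], [0.95, 1, -0.2, 0, 0, 0, -1], [0.95, 1, -0.2, 0, 0, 0, -1], [0.95, 1, -0.2, 0, 0, 0, -1]],
])

```text
time_s: 26.55
ee_pos: [0.3614, 0.3223, 0.2176]
eef_rot: [-3.141, -0.001, 3.032]
force: [-0.2, -0.8, 0.6]
grip_width: 0.0003
grip_force: 0.0
```

```bash
cat > look2.py <<'E'
from h import *
from station import camera
here();c=camera('top');np.savez('t.npz',**c)
# sample profile across fixture frame at z=.032: rectify 1mm/px, x' .45-.66, y' -.12-.2
K=c['camera_matrix'];Ti=np.linalg.inv(c['T'])
def rectify(z,xs,ys,c=c):
    X,Y=np.meshgrid(xs,ys,indexing='ij');W=np.stack([X*np.cos(YAW)-Y*np.sin(YAW),X*np.sin(YAW)+Y*np.cos(YAW),np.full_like(X,z),np.ones_like(X)],-1)@Ti.T
    u=(K[0,0]*W[...,0]/-W[...,2]+K[0,2]).astype(np.float32);v=(K[1,1]*-W[...,1]/-W[...,2]+K[1,2]).astype(np.float32)
    return cv2.remap(c['frame'][...,1],u,v,cv2.INTER_CUBIC)
xs=np.arange(.48,.66,.002)
for y in [-.05,-.03,-.01,.01,.03,.055,.075,.095,.115,.135]:
    p=rectify(.032,xs,np.arange(y-.002,y+.003,.001)).mean(1);print('y',y,p[10:].astype(int).tolist())
ys=np.arange(-.1,.2,.002)
for x in [.555,.565,.595]:
    p=rectify(.032,np.arange(x-.002,x+.003,.001),ys).mean(0);print('x',x,p.astype(int).tolist())
E
python3 look2.py
```

```text
t 26.55 xy' [0.4118 0.2547] z 0.2176 yaw 343.75 F' [-0.3 -0.7] 0.6 w 0.0003
y -0.05 [56, 43, 39, 44, 54, 70, 86, 94, 97, 97, 100, 100, 98, 99, 99, 99, 100, 99, 98, 98, 102, 103, 95, 83, 64, 49, 44, 38, 44, 61, 77, 93, 102, 104, 104, 104, 103, 103, 102, 102, 104, 103, 102, 102, 101, 101, 101, 103, 102, 100, 101, 103, 104, 105, 107, 112, 124, 146, 187, 222, 233, 236, 235, 237, 238, 238, 238, 238, 238, 237, 236, 238, 220, 177, 109, 51, 29, 31, 48, 70, 84]
y -0.03 [100, 99, 100, 101, 100, 99, 99, 100, 100, 100, 100, 100, 101, 103, 103, 101, 102, 102, 99, 101, 103, 102, 103, 102, 100, 101, 103, 102, 101, 101, 103, 104, 100, 105, 117, 130, 147, 165, 181, 199, 211, 217, 216, 215, 214, 212, 205, 194, 181, 167, 142, 119, 108, 103, 108, 115, 129, 167, 210, 229, 236, 236, 237, 238, 239, 239, 238, 238, 237, 238, 237, 234, 219, 171, 115, 89, 113, 149, 164, 178, 198]
y -0.01 [43, 32, 29, 31, 43, 60, 79, 94, 101, 102, 101, 101, 102, 103, 101, 103, 106, 104, 103, 101, 102, 101, 93, 79, 60, 40, 29, 28, 42, 88, 149, 203, 233, 236, 236, 229, 218, 218, 228, 218, 177, 119, 58, 24, 18, 27, 65, 119, 175, 2
[... 4396 characters left out ...]
4, 101, 100, 102, 101, 100, 101, 101, 100, 101, 104, 102, 101, 102, 101, 102, 102, 102, 102, 102, 103, 103, 103, 103, 103, 107, 132, 176, 217, 232, 233, 230, 228, 227, 222, 206, 181, 155, 139, 139, 150, 169, 195, 215, 224, 227, 236, 239, 241, 239, 237, 236, 236, 235, 236, 236, 236, 236, 236, 235, 236, 237, 238, 239, 237, 237, 236, 236, 237, 237, 236, 237, 237, 236, 237, 237, 236, 236, 237, 236, 236, 236, 236, 236, 236, 236, 237, 237, 236, 236, 237, 237, 236, 236, 235, 227, 208, 174, 149, 140, 141, 142, 141, 142, 140, 139, 140, 142, 139, 140, 142, 139, 135, 121, 102, 104, 132, 155, 160, 160, 159, 159, 161, 160, 158, 160, 160, 161, 159, 150, 114, 73, 56, 52, 53, 54, 53, 53, 52, 52, 53, 55, 55]
```

The numbers look right: both near edges run parallel to the fence, and there is no dark gap between lug and plate. I'll do one finer check of the edge angles.

```bash
cat >> look2.py <<'E'
print('----')
E
python3 look2.py | sed -n '1p'
python3 - <<'E'
import io,contextlib
with contextlib.redirect_stdout(io.StringIO()): exec(open('look2.py').read().replace("camera('top')","dict(np.load('t.npz'))").replace('here();',''))
def edge(z,x0,x1,ylo,yhi,name):
    ys=np.arange(ylo,yhi,.002);xs=np.arange(x0,x1,.0005);p=cv2.GaussianBlur(rectify(z,xs,ys).astype(float),(5,3),0)
    g=np.clip(abs(np.gradient(p,axis=0)),0,None);g[g<.4*g.max(0)]=0;e=(g*xs[:,None]).sum(0)/g.sum(0)
    for _ in range(3):
        f=np.polyfit(ys,e,1);r=e-np.polyval(f,ys);k=abs(r)<2*r.std()+1e-6;ys,e=ys[k],e[k]
    print(name,'slope mrad',(f[0]*1000).round(1),'x at mid',np.polyval(f,(ylo+yhi)/2).round(4),'rms mm',(r.std()*1000).round(2))
edge(.032,.522,.54,.048,.138,'plate near')
edge(.032,.553,.567,-.006,.036,'lug near')
edge(.05,.632,.648,-.1,.12,'fence back top')
E
```

```text
t 26.6 xy' [0.4123 0.2536] z 0.2176 yaw 343.65 F' [-0.2 -0.6] 0.2 w 0.0006
plate near slope mrad -2.6 x at mid 0.5309 rms mm 0.09
lug near slope mrad 25.0 x at mid 0.5598 rms mm 0.4
fence back top slope mrad 0.5 x at mid 0.6417 rms mm 0.28
```

The lug may be about 1 mm open at its round end, though that reading is noisy. A two-finger finishing push against the fence is cheap, so I'll do it.

```bash
python3 -c "
from h import *
go(.53,.012,.1,0)"
```

```text
row [-0.7232, -0.7916, 0.4707, -0.0001, -0.0001, -0.0456]
```

Emit:
play_rows([
  [[-0.12, -0.13, 0, 0, 0, 0, -0.57], [-0.24, -0.26, 0, 0, 0, -0.0228, -0.57], [-0.36, -0.39, 0.1, 0, 0, -0.0456, -0.57], [-0.48, -0.52, 0.2, 0, 0, -0.0456, -0.57], [-0.6, -0.65, 0.3, 0, 0, -0.0456, -0.57], [-0.72, -0.79, 0.4, 0, 0, -0.0456, -0.57], [-0.7232, -0.7916, 0.47, 0, 0, -0.0456, -0.57], [-0.7232, -0.7916, 0.47, 0, 0, -0.0456, -0.57], [-0.7232, -0.7916, 0.47, 0, 0, -0.0456, -0.57], [-0.7232, -0.7916, 0.47, 0, 0, -0.0456, -0.57]],
])

```text
time_s: 27.65
ee_pos: [0.5199, 0.1051, 0.1019]
eef_rot: [3.142, 0.002, -2.967]
force: [-0.3, 0.1, 0.1]
grip_width: 0.0203
grip_force: 0.0
```

```bash
python3 -c "
from h import *
here();go(.53,.012,.043,0);go(.552,.012,.043,0)"
```

```text
t 27.65 xy' [0.5302 0.0133] z 0.1019 yaw 0.02 F' [-0.3  0.1] 0.1 w 0.0203
 row [0.0013, -0.005, 0.2357, 0.0, 0.0003, 0.0001]
 row [-0.0866, -0.005, 0.2358, 0.0, 0.0003, 0.0001]
```

Emit:
play_rows([
  [[0, -0.012, 0.08, 0, 0, 0, -0.57], [0, -0.012, 0.16, 0, 0, 0, -0.57], [0, -0.012, 0.22, 0, 0, 0, -0.57], [0, -0.012, 0.233, 0, 0, 0, -0.57], [-0.03, -0.012, 0.233, 0, 0, 0, -0.57], [-0.05, -0.012, 0.233, 0, 0, 0, -0.57], [-0.07, -0.012, 0.233, 0, 0, 0, -0.57], [-0.08, -0.012, 0.233, 0, 0, 0, -0.57], [-0.086, -0.012, 0.233, 0, 0, 0, -0.57], [-0.09, -0.012, 0.233, 0, 0, 0, -0.57]],
])

```text
time_s: 28.65
ee_pos: [0.5422, 0.1057, 0.0423]
eef_rot: [3.142, -0.001, -2.967]
force: [-6.2, -1.5, 5.2]
grip_width: 0.0201
grip_force: 3.2
```

Emit:
play_rows([
  [[-0.004, 0, 0, 0, 0, 0, -0.57], [-0.008, 0, 0, 0, 0, 0, -0.57], [-0.01, 0, 0, 0, 0, 0, -0.57], [-0.01, 0, 0, 0, 0, 0, -0.57]],
])

```text
time_s: 29.05
ee_pos: [0.5424, 0.1057, 0.0422]
eef_rot: [-3.142, -0.007, -2.967]
force: [-20.2, -4.9, 15.4]
grip_width: 0.0203
grip_force: 10.4
```

```bash
python3 -c "
from h import *
here()"
```

```text
t 29.05 xy' [0.5525 0.0099] z 0.0422 yaw 0.01 F' [-20.8  -1.4] 15.4 w 0.0203
```

The lug is solid against the fence (21 N at the same x'). I'll retreat, check and hand in.

Emit:
play_rows([
  [[0.02, 0, 0, 0, 0, 0, -0.57], [0.06, 0, 0, 0, 0, 0, -0.57], [0.06, 0, -0.15, 0, 0, 0, -0.57], [0.08, 0, -0.33, 0, 0, 0, -0.57], [0.2, 0.15, -0.5, 0, 0, 0, -0.57], [0.3, 0.35, -0.68, 0, 0, 0, -0.57], [0.4, 0.55, -0.7, 0, 0, 0, -0.57], [0.5, 0.75, -0.7, 0, 0, 0, -0.57], [0.55, 0.95, -0.7, 0, 0, 0, -0.57], [0.55, 0.95, -0.7, 0, 0, 0, -0.57]],
])

```text
time_s: 30.05
ee_pos: [0.3664, 0.3176, 0.2178]
eef_rot: [3.141, 0.001, -2.967]
force: [0.8, 0.4, -0.2]
grip_width: 0.0199
grip_force: 0.0
```

```bash
python3 look2.py >o.txt; grep '^t\|^x 0.5[69]' o.txt | cut -c1-520
python3 - <<'E'
import io,contextlib
with contextlib.redirect_stdout(io.StringIO()): exec(open('look2.py').read().replace("camera('top')","dict(np.load('t.npz'))").replace('here();',''))
def edge(z,x0,x1,ylo,yhi,name):
    ys=np.arange(ylo,yhi,.002);xs=np.arange(x0,x1,.0005);p=cv2.GaussianBlur(rectify(z,xs,ys).astype(float),(5,3),0)
    g=abs(np.gradient(p,axis=0));g[g<.4*g.max(0)]=0;e=(g*xs[:,None]).sum(0)/g.sum(0);f=np.polyfit(ys,e,1)
    print(name,(f[0]*1000).round(1),np.polyval(f,(ylo+yhi)/2).round(4),((e-np.polyval(f,ys)).std()*1000).round(2))
edge(.032,.522,.54,.048,.138,'plate near')
edge(.032,.553,.567,.004,.036,'lug near')
w=cloud(c);K_=np.load('top0.npz');w0=cloud(dict(K_))
print('gus diff',np.abs(c['frame'][212:238,278:302].astype(int)-K_['frame'][212:238,278:302]).mean(),'mag',np.abs(c['frame'][118:146,218:250].astype(int)-K_['frame'][118:146,218:250]).mean())
E
```

```text
t 30.05 xy' [0.4159 0.2492] z 0.2178 yaw 0.03 F' [0.8 0.2] -0.2 w 0.0199
x 0.565 [103, 104, 103, 102, 102, 101, 100, 103, 103, 103, 103, 101, 103, 107, 104, 104, 105, 107, 104, 103, 102, 101, 99, 98, 100, 103, 103, 102, 102, 102, 103, 102, 100, 104, 103, 103, 110, 126, 153, 180, 202, 217, 223, 228, 229, 231, 234, 236, 236, 237, 236, 234, 235, 235, 235, 236, 237, 235, 233, 233, 233, 234, 234, 235, 234, 232, 231, 233, 234, 235, 236, 236, 234, 236, 237, 237, 236, 236, 212, 173, 136, 108, 96, 98, 99, 101, 105, 115, 143, 186, 221, 233, 219, 189, 172, 157, 148, 145, 144, 144, 146, 145, 139, 1
x 0.595 [101, 102, 103, 103, 101, 103, 104, 102, 102, 100, 99, 100, 100, 101, 100, 101, 102, 103, 104, 101, 100, 103, 105, 103, 101, 99, 100, 102, 103, 103, 102, 104, 104, 108, 134, 178, 217, 233, 234, 230, 227, 226, 221, 205, 177, 149, 133, 131, 146, 169, 193, 216, 226, 227, 237, 242, 244, 242, 238, 237, 236, 235, 236, 236, 236, 235, 235, 236, 236, 237, 239, 238, 237, 237, 237, 236, 237, 237, 237, 237, 236, 236, 236, 237, 237, 236, 236, 237, 237, 236, 237, 237, 236, 236, 237, 237, 236, 236, 236, 235, 234, 226, 205
plate near -3.3 0.531 0.14
lug near 0.8 0.56 0.28
gus diff 8.683226495726496 mag 9.175223214285714
```

The lug is parallel to the fence (0.8 mrad) and no gap shows at either butt. I'll hand in.

```bash
python3 -c "
from station import workorder
print(workorder.hand_in())"
```

```text
the job is handed in; nothing more can be done
None
```

The job is handed in, result not reported: the plate is pressed tight to the fence and stop, the lug is tight to the fence and butted against the plate with no visible gap, and the arm was clear of everything at about 30 s of the 72 s allowed.

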